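# Lay out the hardness-test queue

### The arm

A 6-joint arm with a two-finger parallel gripper is mounted at the origin on the work surface. World frame = base frame: x ahead of the robot, y to its left, z up, the work surface at z = 0. Lengths are in m, angles in rad, forces in N, time in s.
With the tool pointing down it reaches from about 0.225 to 0.875 m from the base axis. Payload 3.4 kg.
Tool frame: the origin (TCP) lies between the finger pads; the fingertips stand r.nose_length ahead of it and the grasp point (between the pads) lies 6 mm ahead of it (r.nose_length is the distance from the TCP to the fingertips, in m); z points along the fingers, y is the line along which they close (so a half turn about z gives the same grasp; the last joint's range is limited). The gripper opens to 85 mm and grips with 20 to 120 N. Pads are 22 mm wide; open, the fingers measure 114 mm over their backs; the gripper's body (76 mm by 85 mm) begins 54 mm behind the grasp point. The pads swing forward as they close: fully open they stand 13 mm farther back than shut.
Start: joints at [-1.463, 0.276, 1.505, -0, 1.361, -0.121], TCP at [0.13, -0.56, 0.256] pointing down, gripper open.
Joint ranges: [-2.89, 2.89], [-0.75, 2.08], [0.22, 2.7], [-1.18, 4.32], [0.11, 2.71], [-2.7, 2.7]. Speed limits (rad/s): [2.57, 2.57, 3.14, 3.14, 3.14, 3.14].

### API

Orientations are given as a unit quaternion [x, y, z, w].
In Python, from plant import r, optics gives the robot as it stands.
- The arm moves only by the tool carry_out, never from a script. Its argument "targets" is a list of rows, each an object with "slide": the shift along the tool's x, y, z in mm, a list of three; "yaw": the turn about the tool's z in rad; "fingers": the opening, from 0 (shut) to 1 (fully open). In form: [{"slide": [dx, dy, dz], "yaw": yaw, "fingers": fingers}, ...]. A call has 1 to 5 rows; each row is the pose to reach, as a shift and turn from the pose commanded when the call began, along the tool's axes at that moment; what a row does not reach only later rows make up. A row lasts 1/8 s, in which the tool goes at most 62.5 mm and 10.7 degrees, less where a joint would pass 70% of its speed; a pose out of reach is approached as far as the arm can. A call with a gripper value outside its range is refused whole. The fingers move at their own pace and stop on an object; "force" is the grip in N (left out, the last holds). Time passes only in rows, so rows that repeat a pose let the fingers close. It gives the time, the measured TCP pose, the force, the opening and the grip force at its end, in the units of the state.
- r.get_obs(): the state, without advancing time (a new reading comes with each control period).
- optics.camera(name): name is "scene" or "top"; returns the picture (480x640x3 uint8, blue, green, red); there is no depth.
- optics.calibration(name): a dict with "fx", "fy", "cx", "cy" (pixels), "k1" (the pictures are not rectified: a ray, as slopes to the right and down, at radius r is drawn at 1 + k1 r^2 times it, then the intrinsics apply), "R" (3x3) and "t" (3): a world point X has camera coordinates R X + t. Camera axes: x right, y down, z forward; pixel columns grow to the right and rows downward; lengths in m; the calibration is good to about 2 mm. A picture is of the moment at which its call begins. calibration takes no time and is no camera call.
- r.finish_job(): hands the job in; it is judged then, once.
The state is a dict: "t": time; "joint_pos": joint angles; "dq": joint speeds; "joint_torque": joint torques, N m; "tcp_pos": TCP position; "orientation": TCP orientation; "contact_force": force on the tool from outside, world axes, zero at the start; "torque": the same for the moment, N m; "finger_gap": finger opening in m; "gripper_force": force on a finger pad.
Only numpy, scipy, OpenCV 4.12 (cv2) and the standard library are available. Lean on these libraries where they do the work, as an engineer would, in place of code of your own. Each camera call takes 0.05 s, during which the arm holds its last target. There are 200 camera calls.

### The job

Lay out the test queue on the black mat: first set the steel reference block on the white ring in the middle of the mat, then stand the amber specimen midway between the block and the yellow bar, then the green specimen midway between the block and the blue bar, and last of all put the black cover with the red knob squarely on top of the block. Set each thing down gently and upright, never dropping it, in one line along the middle of the mat. Leave the bottle, the loupe and the white dish where they are.

Things in the scene. Friction and masses are not known exactly. Their poses are not given: they have to be found in the camera images.
- mat: Black staging mat fixed on the table, 130 mm (its x) by 330 mm (its y, the long way) and 4 mm thick; origin at the centre of its underside, z up. A thin white painted ring of 68 mm diameter marks its middle.
- bar_yellow: Yellow bar fixed across one end of the mat: 110 mm (its x, across the mat) by 16 mm (its y), 10 mm high above the mat; origin at the centre of its underside, 150 mm from the mat's centre along the mat's long middle line. Which end is yellow varies.
- bar_blue: Blue bar fixed across the other end of the mat, of the same size and with the same origin as the yellow one.
- block_mid (a point): Centre, half-way up, of the steel reference block: a loose bare-steel disc 50 mm in diameter and 24 mm high, about 0.36 kg, standing on the table with its z axis up.
- amber_mid (a point): Centre, half-way up, of the amber specimen: a loose amber (orange-yellow) resin cylinder 40 mm in diameter and 28 mm high, about 50 g, with a grey metal square in its top; z axis up.
- green_mid (a point): Centre, half-way up, of the green specimen: a loose green resin cylinder 40 mm in diameter and 28 mm high, about 50 g, with a grey metal square in its top; z axis up.
- cover_mid (a point): Point on the axis, half-way up (16 mm above the underside), of the loose cover: a flat black disc 54 mm in diameter and 8 mm thick, with a red cylindrical knob 24 mm in diameter and 24 mm high on its middle (32 mm high in all), about 60 g; z axis up. It is to be held by the knob.
- bottle_mid (a point): Bystander: centre, half-way up, of a small white plastic bottle with a blue cap, 32 mm in diameter, 70 mm high.
- loupe_mid (a point): Bystander: centre, half-way up, of a plain black loupe with a glass top, a round stand magnifier up to 42 mm in diameter and 45 mm high.
- dish_mid (a point): Bystander: centre, half-way up, of an empty open white ceramic dish, 72 mm in diameter and 14 mm high.
There are look-alikes about, which are no part of the job. Several things look just like the part that bears block_mid: the one meant starts nearest to the robot's base.

How it is judged:
By the outcome, as a careful person would: the job done as asked, in the order asked, and still so for the second after the job is handed in, with the robot touching nothing.
It also fails if it takes over 102 s, if anything falls off the work surface, if the arm or the gripper's body presses on something with over 40 N, if the wrist force passes 120 N, or if a joint passes its speed limit or range.

## Working session

There is one attempt and no reset: what is moved stays moved. The work goes in short steps, Python scripts to look and compute and a tool call to move; the robot and the scene stay as the last step left them, time stands still between calls to the robot, and variables do not carry over. Pictures are saved under pics/ and viewed, at most 14 in all, crops included, and the job is handed in when it is done.

Besides the shell and the picture viewer there is one more tool, called after "Request:" as name([rows], argument=value, ...), one row to a line, values as JSON. carry_out: Moves the arm, as the interface text tells. Its arguments: {"type":"object","properties":{"targets":{"type":"array","items":{"type":"object","properties":{"slide":{"type":"array","items":{"type":"number"}},"yaw":{"type":"number"},"fingers":{"type":"number"}}}},"force":{"type":"number"}},"required":["targets"]}

```bash
mkdir -p pics; ls; python3 - <<'E'
from plant import r, optics
import cv2
for n in("top","scene"):
    cv2.imwrite(f"pics/{n}0.png",optics.camera(n)); c=optics.calibration(n); print(n,c)
print(r.get_obs(), r.nose_length)
E
```

```text
pics
top {'fx': 579.3897960413663, 'fy': 579.3897960413663, 'cx': 313.52739169857756, 'cy': 230.84770357895152, 'k1': -0.1458116635376935, 'R': array([[ 0.01598633, -0.99972313,  0.01726549],
       [-0.98361593, -0.01882517, -0.17929113],
       [ 0.17956651, -0.0141164 , -0.98364455]]), 't': array([-0.07300178,  0.58345358,  1.13300766])}
scene {'fx': 454.09758659369817, 'fy': 454.09758659369817, 'cx': 313.51707514508735, 'cy': 238.6459926416521, 'k1': 0.015698001260761305, 'R': array([[-0.70176241,  0.71209218, -0.02131309],
       [ 0.51572435,  0.48714892, -0.70477962],
       [-0.49148541, -0.50557952, -0.70910608]]), 't': array([ 0.43592052, -0.23443782,  1.21162039])}
{'t': 0.1, 'joint_pos': array([-1.46300069e+00,  2.76505255e-01,  1.50602582e+00,  1.46170861e-05,
        1.36071106e+00, -1.20956411e-01]), 'dq': array([-0.00073623, -0.00238984, -0.00275704,  0.00020035, -0.00068501,
       -0.0011148 ]), 'joint_torque': array([ 1.25577488e-03, -4.17699873e+01, -2.46404761e+01, -4.22266176e-04,
        5.80580338e-03, -1.61612483e-07]), 'tcp_pos': array([ 0.13036399, -0.55957009,  0.25553361]), 'orientation': array([ 9.93466027e-01,  1.14125252e-01,  1.25735280e-05, -8.24678402e-04]), 'contact_force': array([ 0.30146792, -0.33750855, -0.24224559]), 'torque': array([ 0.01030842, -0.0107264 , -0.00678755]), 'gripper_force': 0.0, 'finger_gap': 0.08546754992623028} 0.025
```

View pics/top0.png

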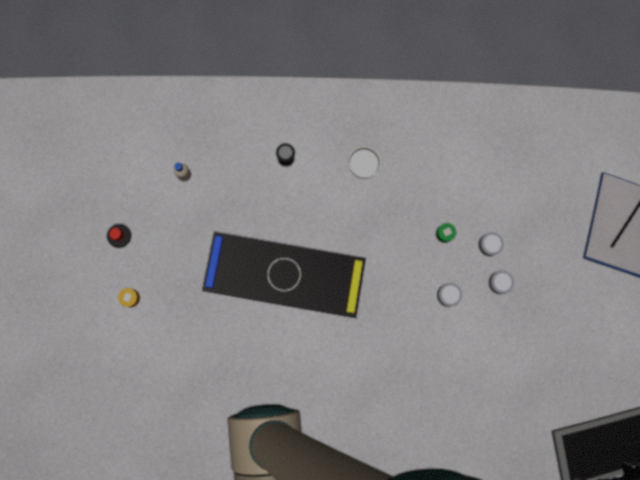

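View pics/scene0.png

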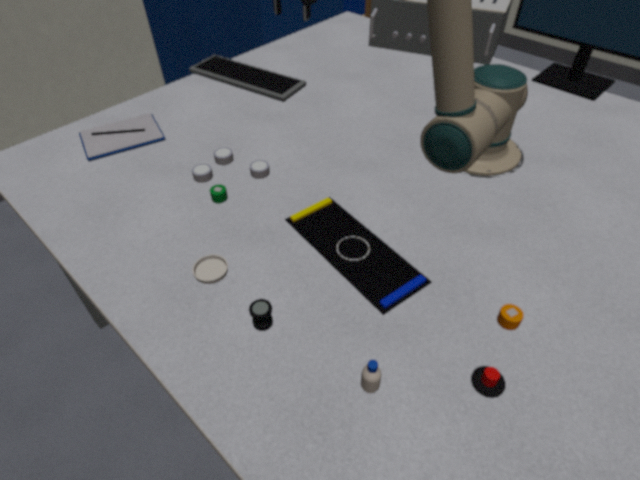

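Top view: the steel look-alikes are at (449,295), (501,282) and (490,244). The green specimen is at (446,232), amber (128,297), cover (119,235), with the mat ring at (284,274), blue bar on the left and yellow bar on the right. The black loupe at (286,153) could be mistaken for the cover, but it has no red knob. (449,295) looks nearest to the base.

```bash
cat > h.py <<'E'
import numpy as np, cv2
from plant import r, optics
from scipy.optimize import least_squares
C={n:optics.calibration(n) for n in("top","scene")}
def proj(n,X):
    c=C[n];p=np.atleast_2d(X)@np.array(c["R"]).T+c["t"];s=p[:,:2]/p[:,2:]
    s=s*(1+c["k1"]*(s**2).sum(1,keepdims=True));return s*[c["fx"],c["fy"]]+[c["cx"],c["cy"]]
def unproj(n,uv,z):
    return least_squares(lambda q:(proj(n,[q[0],q[1],z])[0]-uv),[.5,0]).x
def cyl(x,y,z0,h,d):
    a=np.linspace(0,2*np.pi,48,endpoint=False)
    return np.vstack([np.c_[x+d/2*np.cos(a),y+d/2*np.sin(a),0*a+z] for z in(z0,z0+h)])
def sil(n,x,y,z0,h,d):
    H=cv2.convexHull(proj(n,cyl(x,y,z0,h,d)).astype(np.float32));m=cv2.moments(H)
    return np.array([m["m10"],m["m01"]])/m["m00"],m["m00"]
def blob(mask,near,rad=28):
    k,L,st,ce=cv2.connectedComponentsWithStats(mask.astype(np.uint8))
    b=[i for i in range(1,k) if np.hypot(*(ce[i]-near))<rad and st[i,4]>15]
    i=max(b,key=lambda i:st[i,4]);return ce[i],st[i,4]
def find(n,mask,near,z0,h,d):
    c,A=blob(mask,near)
    q=least_squares(lambda q:sil(n,q[0],q[1],z0,h,d)[0]-c,unproj(n,near,z0)).x
    return q,A,sil(n,*q,z0,h,d)[1]
def masks(im):
    H,S,V=[a.astype(int) for a in cv2.split(cv2.cvtColor(im,cv2.COLOR_BGR2HSV))]
    return dict(green=(H>45)&(H<85)&(S>90),amber=(H>8)&(H<32)&(S>90),red=((H<8)|(H>172))&(S>120),
      blue=(H>105)&(H<130)&(S>120),yellow=(H>22)&(H<35)&(S>120))
E
python3 - <<'E'
from h import *
T={"top":dict(amber=(128,297),green=(446,232),red=(116,234),yellow=(355,286),blue=(213,262)),
"scene":dict(amber=(511,316),green=(219,194),red=(491,378),yellow=(312,210),blue=(404,291))}
D=dict(amber=(0,.028,.04),green=(0,.028,.04),red=(.008,.024,.024))
for n in T:
    im=cv2.imread(f"pics/{n}0.png");M=masks(im)
    for k,p in T[n].items():
        m=M[k].copy()
        if k in("amber","green"): m=cv2.morphologyEx(m.astype(np.uint8),cv2.MORPH_CLOSE,np.ones((9,9)))
        if k in D: print(n,k,*find(n,m,p,*D[k]))
        else:
            c,A=blob(m,p,20);print(n,k,c,A,unproj(n,c,.012))
B={"top":[(449,295),(501,282),(490,244)],"scene":[(259,168),(223,156),(202,172)]}
for n in B:
    for p in B[n]: print(n,p,unproj(n,p,.02),np.hypot(*unproj(n,p,.02)))
print("ring",unproj("top",(284,274),.004),unproj("scene",(353,249),.004))
a=cv2.imread("pics/top0.png")[210:320,410:530];b=cv2.imread("pics/scene0.png")[130:220,170:290]
f=lambda q:cv2.resize(q,(400,300),interpolation=cv2.INTER_CUBIC)
cv2.imwrite("pics/c1.png",np.hstack([f(a),f(b)]))
E
```

```text
top amber [0.44285924 0.32287379] 307 354.86445687618107
top green [ 0.59408898 -0.34667115] 263 336.94987344555557
top red [0.57635049 0.35756266] 162 140.81280941603472
top yellow [354.0917782  286.16061185] 523 [ 0.47628701 -0.15003019]
top blue [213.5399568  261.31533477] 463 [0.52302688 0.14595752]
scene amber [0.44219164 0.32119679] 498 572.8465106613003
scene green [ 0.59175611 -0.34866899] 228 297.42475726874545
scene red [0.57724035 0.35595429] 324 300.4650461450219
scene yellow [310.81924198 209.70845481] 343 [ 0.48085672 -0.14661203]
scene blue [401.97695853 290.96927803] 651 [0.52746282 0.14584892]
top (449, 295) [ 0.4596743  -0.34899947] 0.577149107106998
top (501, 282) [ 0.48812283 -0.4624416 ] 0.6723958178128336
top (490, 244) [ 0.56937136 -0.4410976 ] 0.7202435952963026
scene (259, 168) [ 0.46440178 -0.3467462 ] 0.5795704773427686
scene (223, 156) [ 0.49453403 -0.45544666] 0.6723061559674801
scene (202, 172) [ 0.57299138 -0.43872381] 0.7216631452603207
ring [ 0.50009029 -0.00274556] [5.02248174e-01 3.32723406e-04]
```

View pics/c1.png

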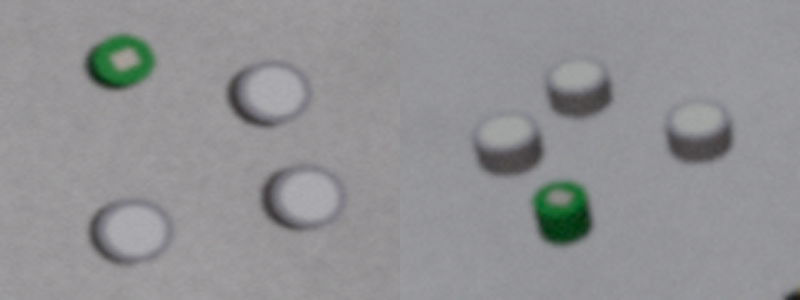

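The crop shows three identical discs, with green beside them. The one at (450,295) in the top view (scene (260,166)) is 0.577 m from the base; the others are at 0.672 and 0.720 m, so it is the right one. Next I refine the block and mat positions.

```bash
cat >> h.py <<'E'
MX,MY=.130,.330
def matfit(n,im):
    g=cv2.GaussianBlur(cv2.cvtColor(im,cv2.COLOR_BGR2HSV),(3,3),0);M=masks(im)
    m=(g[...,2]<75)|M["blue"]|M["yellow"]
    m=cv2.morphologyEx(m.astype(np.uint8),cv2.MORPH_CLOSE,np.ones((7,7)))
    c=proj(n,[.5,0,.004])[0];k,L,st,ce=cv2.connectedComponentsWithStats(m)
    i=min([i for i in range(1,k) if st[i,4]>4000],key=lambda i:np.hypot(*(ce[i]-c)))
    cnt=max(cv2.findContours((L==i).astype(np.uint8),0,1)[0],key=cv2.contourArea)[:,0].astype(float)
    W=np.array([unproj(n,p,.003) for p in cnt])
    def f(q):
        d=W-q[:2];u=np.array([np.cos(q[2]),np.sin(q[2])]);v=np.array([-u[1],u[0]])
        return np.maximum(abs(d@u)-MY/2,abs(d@v)-MX/2)-q[3]
    s=least_squares(f,[.5,0,1.41,0],loss="soft_l1",f_scale=.001,x_scale=[.01,.01,.1,.01]);return s.x,np.abs(f(s.x)).mean()
def face(n,im,near,z,win=16,rng=None):
    g=cv2.GaussianBlur(cv2.cvtColor(im,cv2.COLOR_BGR2GRAY),(3,3),0);x,y=map(int,near)
    w=np.zeros_like(g);w[y-win:y+win,x-win:x+win]=1
    s=g[w>0].reshape(2*win,2*win);t=(np.percentile(s,97)+np.median(g[y-40:y+40,x-40:x+40]))/2
    c,A=blob((g>t)&(w>0),near,12);return unproj(n,c,z),A,c
E
python3 - <<'E'
from h import *
for n,p in(("top",(450,295)),("scene",(260,165))):
    im=cv2.imread(f"pics/{n}0.png");print(n,matfit(n,im),face(n,im,p,.024))
E
```

```text
top (array([ 0.49988751, -0.0030142 ,  1.41508138, -0.00330889]), np.float64(0.0006937051312867493)) (array([ 0.46141444, -0.35050918]), np.int32(188), array([450.16489362, 294.03723404]))
scene (array([ 0.50073619, -0.00305181,  1.41310735, -0.00191354]), np.float64(0.0006547845751023747)) (array([ 0.45997917, -0.35216177]), np.int32(68), array([258.76470588, 165.05882353]))
```

```bash
cat >> h.py <<'E'
def go(x,y,z,ydeg):
    o=r.get_obs();q=o["orientation"];from scipy.spatial.transform import Rotation as Ro
    R=Ro.from_quat(q).as_matrix();d=R.T@(np.array([x,y,z])-o["tcp_pos"])
    a=np.arctan2(R[1,1],R[0,1]);w=(np.radians(ydeg)-a+np.pi/2)%np.pi-np.pi/2
    print("t",round(o["t"],2),"tcp",o["tcp_pos"].round(4),"tilt",R[2].round(4),"yang",np.degrees(a).round(2),"gap",round(o["finger_gap"],4),"j",o["joint_pos"].round(2),
     "F",o["contact_force"].round(1),"\n SLIDE",(d*1000).round(1),"YAW",round(-w,3))
E
python3 -c "
from h import *
go(.461,-.351,.15,-37.3)"
```

```text
t 0.1 tcp [ 0.1304 -0.5596  0.2555] tilt [ 2.0e-04 -1.6e-03 -1.0e+00] yang -76.89 gap 0.0855 j [-1.46  0.28  1.51  0.    1.36 -0.12] F [ 0.3 -0.3 -0.2] 
 SLIDE [ 369.3 -128.   105.8] YAW -0.691
```

Request:
carry_out([
  {"slide":[46,-16,13],"yaw":-0.1,"fingers":1},
  {"slide":[95,-33,27],"yaw":-0.2,"fingers":1},
  {"slide":[145,-50,41],"yaw":-0.3,"fingers":1},
  {"slide":[195,-67,55],"yaw":-0.4,"fingers":1},
  {"slide":[245,-85,70],"yaw":-0.5,"fingers":1},
])

```text
t: 0.72
tcp_pos: [0.351, -0.4206, 0.1857]
orientation: [0.934, 0.358, -0.0, 0.0]
contact_force: [1.8, -0.2, 0.2]
finger_gap: 0.0855
gripper_force: 0.0
```

```bash
python3 -c "
from h import *
go(.461,-.351,.09,-37.3)"
```

```text
t 0.72 tcp [ 0.351  -0.4206  0.1857] tilt [-1.e-04  0.e+00 -1.e+00] yang -48.07 gap 0.0855 j [-1.    0.28  1.68 -0.    1.18 -0.16] F [ 1.8 -0.2  0.2] 
 SLIDE [128.4  21.7  95.6] YAW -0.188
```

Request:
carry_out([
  {"slide":[43,7,25],"yaw":-0.07,"fingers":1},
  {"slide":[86,14,60],"yaw":-0.14,"fingers":1},
  {"slide":[128,21,95],"yaw":-0.188,"fingers":1},
  {"slide":[128,21,95],"yaw":-0.188,"fingers":1},
  {"slide":[128,21,95],"yaw":-0.188,"fingers":1},
])

```text
t: 1.35
tcp_pos: [0.459, -0.3523, 0.0912]
orientation: [0.897, 0.443, -0.0, -0.0]
contact_force: [0.4, -0.6, -0.3]
finger_gap: 0.0852
gripper_force: 0.0
```

```bash
python3 - <<'E'
from h import *
go(.461,-.351,.032,-37.3)
a=optics.camera("scene")[100:220,180:340];b=optics.camera("top")[230:350,380:540]
f=lambda q:cv2.resize(q,(400,300),interpolation=cv2.INTER_CUBIC)
cv2.imwrite("pics/c2.png",np.hstack([f(b),f(a)]))
E
```

```text
t 1.35 tcp [ 0.459  -0.3523  0.0912] tilt [-6.e-04 -5.e-04 -1.e+00] yang -37.44 gap 0.0852 j [-0.77  0.42  1.73 -0.    0.99 -0.12] F [ 0.4 -0.6 -0.3] 
 SLIDE [ 2.2  0.8 59.2] YAW -0.003
```

View pics/c2.png

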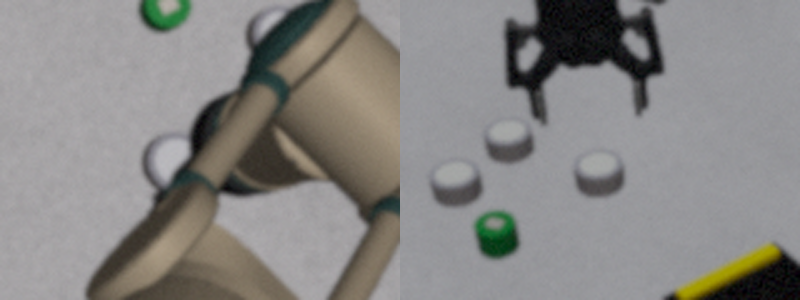

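The jaws open above the chosen block (scene crop, block at (599,172), tips at (543,122) and (640,112)). Going down.

Request:
carry_out([
  {"slide":[2,1,20],"yaw":0,"fingers":1},
  {"slide":[2,1,40],"yaw":0,"fingers":1},
  {"slide":[2,1,53],"yaw":0,"fingers":1},
  {"slide":[2,1,59],"yaw":0,"fingers":1},
  {"slide":[2,1,59],"yaw":0,"fingers":1},
])

```text
t: 2.08
tcp_pos: [0.4611, -0.3515, 0.0324]
orientation: [0.897, 0.442, -0.0, 0.0]
contact_force: [0.1, 0.2, 0.1]
finger_gap: 0.0854
gripper_force: 0.0
```

```bash
python3 - <<'E'
from h import *
go(.461,-.351,.032,-37.3)
for z in(.02,.045): print(proj("scene",[.461,-.351,z]))
a=optics.camera("scene")[120:210,200:320]
cv2.imwrite("pics/c3.png",cv2.resize(a,(800,600),interpolation=cv2.INTER_CUBIC))
E
```

```text
t 2.08 tcp [ 0.4611 -0.3515  0.0324] tilt [-1.e-04  2.e-04 -1.e+00] yang -37.5 gap 0.0854 j [-0.77  0.49  1.79 -0.    0.86 -0.12] F [0.1 0.2 0.1] 
 SLIDE [ 0.4 -0.4  0.4] YAW -0.004
[[258.92671549 166.719999  ]]
[[257.8508233  158.50271592]]
```

View pics/c3.png

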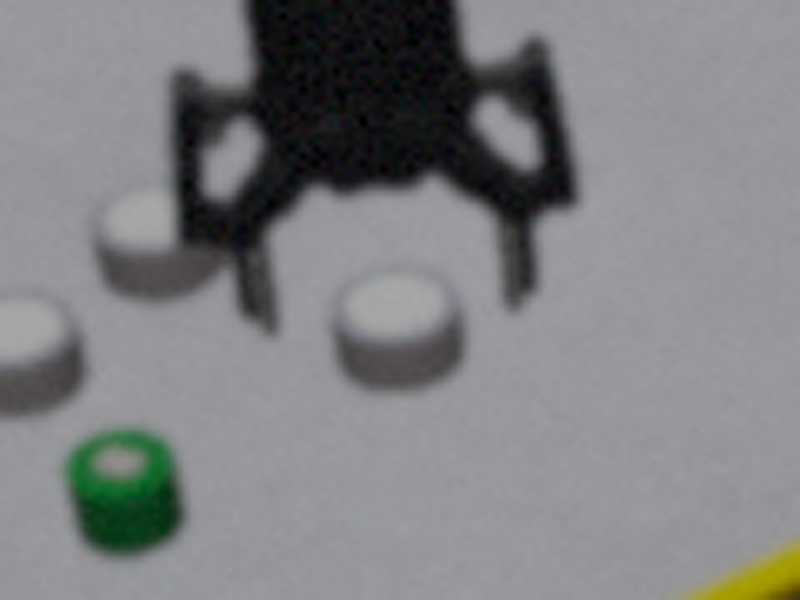

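The jaws straddle the block centrally (tips at (265,330) and (515,300), block top face at (398,305)). Closing.

Request:
carry_out([
  {"slide":[0,0,0],"yaw":0,"fingers":0.5},
  {"slide":[0,0,0],"yaw":0,"fingers":0.45},
  {"slide":[0,0,0],"yaw":0,"fingers":0.4},
  {"slide":[0,0,0],"yaw":0,"fingers":0.3},
  {"slide":[0,0,0],"yaw":0,"fingers":0.3},
], force=50)

```text
t: 2.75
tcp_pos: [0.4613, -0.3512, 0.0332]
orientation: [0.897, 0.443, 0.0, 0.0]
contact_force: [-1.3, 0.7, 5.8]
finger_gap: 0.0477
gripper_force: 51.2
```

Request:
carry_out([
  {"slide":[0,0,0],"yaw":0,"fingers":0.3},
  {"slide":[0,0,-5],"yaw":0,"fingers":0.3},
  {"slide":[0,0,-20],"yaw":0,"fingers":0.3},
  {"slide":[0,0,-50],"yaw":0,"fingers":0.3},
  {"slide":[0,0,-70],"yaw":0,"fingers":0.3},
])

```text
t: 3.38
tcp_pos: [0.4616, -0.3515, 0.104]
orientation: [0.897, 0.443, 0.0, 0.001]
contact_force: [0.2, -1.0, -4.2]
finger_gap: 0.0476
gripper_force: 52.6
```

```bash
python3 - <<'E'
from h import *
go(.5003,-.003,.11,-9)
E
```

```text
t 3.38 tcp [ 0.4616 -0.3515  0.104 ] tilt [-2.0e-04  1.6e-03 -1.0e+00] yang -37.47 gap 0.0476 j [-0.77  0.41  1.72 -0.    1.02 -0.12] F [ 0.2 -1.  -4.2] 
 SLIDE [ 300.1 -181.3   -6.3] YAW -0.497
```

Request:
carry_out([
  {"slide":[30,-18,-2],"yaw":-0.05,"fingers":0.3},
  {"slide":[75,-45,-4],"yaw":-0.14,"fingers":0.3},
  {"slide":[122,-74,-6],"yaw":-0.23,"fingers":0.3},
  {"slide":[170,-103,-6],"yaw":-0.32,"fingers":0.3},
  {"slide":[218,-132,-6],"yaw":-0.4,"fingers":0.3},
])

```text
t: 4.0
tcp_pos: [0.4893, -0.0962, 0.1091]
orientation: [0.79, 0.613, 0.0, 0.001]
contact_force: [0.9, -1.0, -3.5]
finger_gap: 0.0482
gripper_force: 52.6
```

```bash
python3 - <<'E'
from h import *
go(.5003,-.003,.07,-9)
E
```

```text
t 4.0 tcp [ 0.4893 -0.0962  0.1091] tilt [-0.      0.0013 -1.    ] yang -14.43 gap 0.0482 j [-0.33  0.29  1.89  0.    0.96 -0.08] F [ 0.9 -1.  -3.5] 
 SLIDE [ 93.  -12.6  39. ] YAW -0.095
```

Request:
carry_out([
  {"slide":[45,-6,5],"yaw":-0.05,"fingers":0.3},
  {"slide":[80,-10,20],"yaw":-0.09,"fingers":0.3},
  {"slide":[92,-13,35],"yaw":-0.095,"fingers":0.3},
  {"slide":[92,-13,39],"yaw":-0.095,"fingers":0.3},
  {"slide":[92,-13,39],"yaw":-0.095,"fingers":0.3},
])

```text
t: 4.62
tcp_pos: [0.4998, -0.006, 0.0696]
orientation: [0.761, 0.649, -0.0, 0.0]
contact_force: [0.6, 0.2, -4.6]
finger_gap: 0.0481
gripper_force: 52.6
```

```bash
python3 - <<'E'
from h import *
go(.5003,-.003,.038,-9)
a=optics.camera("scene")[180:315,270:450]
cv2.imwrite("pics/c4.png",cv2.resize(a,(800,600),interpolation=cv2.INTER_CUBIC))
E
```

```text
t 4.62 tcp [ 0.4998 -0.006   0.0696] tilt [-5.e-04  4.e-04 -1.e+00] yang -9.11 gap 0.0481 j [-0.15  0.35  1.93 -0.    0.86  0.01] F [ 0.6  0.2 -4.6] 
 SLIDE [ 3.1 -0.  31.6] YAW -0.002
```

View pics/c4.png

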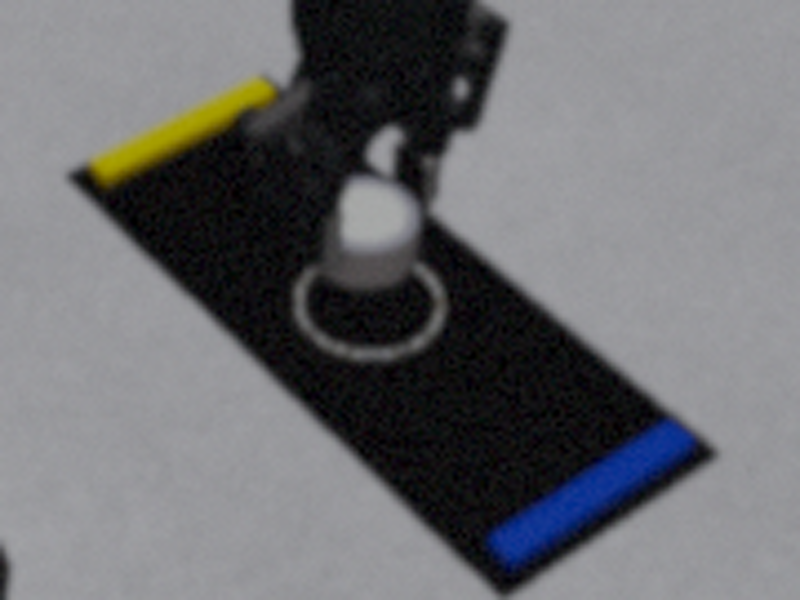

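The block hangs upright just above the ring (crop: ring centre (371,305), block top (380,215)). Lowering.

Request:
carry_out([
  {"slide":[4,0,12],"yaw":0,"fingers":0.3},
  {"slide":[4,0,24],"yaw":0,"fingers":0.3},
  {"slide":[4,0,28],"yaw":0,"fingers":0.3},
  {"slide":[4,0,29.5],"yaw":0,"fingers":0.3},
  {"slide":[4,0,30],"yaw":0,"fingers":0.3},
])

```text
t: 5.3
tcp_pos: [0.5004, -0.0016, 0.0392]
orientation: [0.761, 0.649, 0.0, 0.0]
contact_force: [-0.1, 0.6, -4.5]
finger_gap: 0.0479
gripper_force: 52.6
```

Request:
carry_out([
  {"slide":[0,0,0.5],"yaw":0,"fingers":0.3},
  {"slide":[0,0,1],"yaw":0,"fingers":0.3},
  {"slide":[0,0,1.5],"yaw":0,"fingers":0.3},
  {"slide":[0,0,1.5],"yaw":0,"fingers":0.3},
])

```text
t: 5.8
tcp_pos: [0.5002, -0.0015, 0.0378]
orientation: [0.761, 0.649, -0.0, 0.0]
contact_force: [0.1, -0.2, -4.5]
finger_gap: 0.0482
gripper_force: 52.6
```

Request:
carry_out([
  {"slide":[0,0,0.5],"yaw":0,"fingers":0.3},
  {"slide":[0,0,1],"yaw":0,"fingers":0.3},
  {"slide":[0,0,1],"yaw":0,"fingers":0.3},
])

```text
t: 6.18
tcp_pos: [0.5003, -0.0016, 0.0372]
orientation: [0.761, 0.649, 0.0, 0.0]
contact_force: [-1.7, 0.7, 2.5]
finger_gap: 0.0481
gripper_force: 53.2
```

Request:
carry_out([
  {"slide":[0,0,0],"yaw":0,"fingers":0.62},
  {"slide":[0,0,0],"yaw":0,"fingers":0.75},
  {"slide":[0,0,0],"yaw":0,"fingers":0.9},
  {"slide":[0,0,0],"yaw":0,"fingers":0.9},
  {"slide":[0,0,0],"yaw":0,"fingers":0.9},
])

```text
t: 6.8
tcp_pos: [0.5003, -0.0016, 0.0368]
orientation: [0.761, 0.649, -0.0, 0.0]
contact_force: [1.0, 0.3, -0.1]
finger_gap: 0.0767
gripper_force: 0.0
```

Request:
carry_out([
  {"slide":[0,0,-20],"yaw":0,"fingers":0.9},
  {"slide":[0,0,-50],"yaw":0,"fingers":1},
  {"slide":[30,0,-80],"yaw":0,"fingers":1},
  {"slide":[75,0,-100],"yaw":-0.1,"fingers":1},
  {"slide":[130,0,-100],"yaw":-0.2,"fingers":1},
])

```text
t: 7.42
tcp_pos: [0.5225, 0.1276, 0.1389]
orientation: [0.692, 0.722, 0.002, 0.002]
contact_force: [0.1, -0.7, -0.4]
finger_gap: 0.0856
gripper_force: 0.0
```

```bash
python3 - <<'E'
from h import *
go(.4425,.322,.10,36)
a=optics.camera("top");cv2.imwrite("pics/t5.png",a);b=optics.camera("scene");cv2.imwrite("pics/s5.png",b)
f=lambda q:cv2.resize(q,(400,300),interpolation=cv2.INTER_CUBIC)
cv2.imwrite("pics/c5.png",np.hstack([f(a[220:340,200:360]),f(b[190:310,270:430])]))
E
```

```text
t 7.42 tcp [0.5225 0.1276 0.1389] tilt [-1.0e-04  4.9e-03 -1.0e+00] yang 2.44 gap 0.0856 j [ 0.11  0.31  1.77 -0.    1.06  0.07] F [ 0.1 -0.7 -0.4] 
 SLIDE [197.6 -71.8  38.5] YAW -0.586
```

View pics/c5.png

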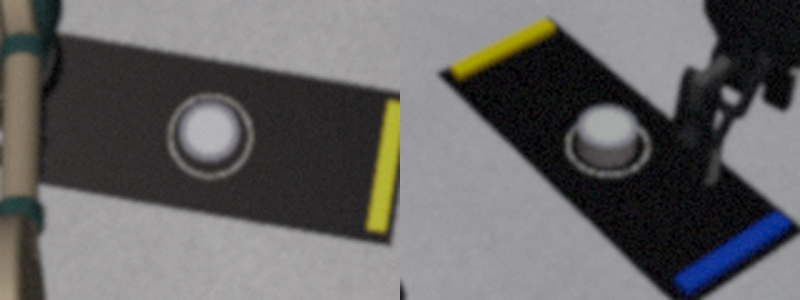

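The block stands concentric in the ring in both views (top crop (210,135), scene crop (608,140)). Next is amber.

Request:
carry_out([
  {"slide":[45,-16,0],"yaw":-0.13,"fingers":1},
  {"slide":[95,-35,0],"yaw":-0.28,"fingers":1},
  {"slide":[145,-53,5],"yaw":-0.43,"fingers":1},
  {"slide":[190,-69,20],"yaw":-0.57,"fingers":1},
  {"slide":[198,-72,38],"yaw":-0.586,"fingers":1},
])

```text
t: 8.15
tcp_pos: [0.4397, 0.3236, 0.0984]
orientation: [0.453, 0.892, 0.0, 0.0]
contact_force: [-0.7, 0.3, 0.4]
finger_gap: 0.0853
gripper_force: 0.0
```

Request:
carry_out([
  {"slide":[0,0,0],"yaw":0,"fingers":1},
  {"slide":[0,0,0],"yaw":0,"fingers":1},
])

```text
t: 8.4
tcp_pos: [0.4413, 0.321, 0.099]
orientation: [0.455, 0.89, -0.0, 0.0]
contact_force: [0.6, -1.1, 0.4]
finger_gap: 0.0856
gripper_force: 0.0
```

```bash
python3 - <<'E'
from h import *
go(.4425,.322,.034,36)
b=optics.camera("scene");n="scene"
m=cv2.morphologyEx(masks(b)["amber"].astype(np.uint8),cv2.MORPH_CLOSE,np.ones((9,9)))
print(find(n,m,(511,316),0,.028,.04))
cv2.imwrite("pics/c6.png",cv2.resize(b[240:360,430:590],(800,600),interpolation=cv2.INTER_CUBIC))
E
```

```text
t 8.4 tcp [0.4413 0.321  0.099 ] tilt [-5.e-04  0.e+00 -1.e+00] yang 35.87 gap 0.0856 j [ 0.5   0.37  1.8  -0.    0.98 -0.12] F [ 0.6 -1.1  0.4] 
 SLIDE [ 0.2  1.6 65. ] YAW -0.002
(array([0.44186152, 0.32117448]), np.int32(502), 572.6241329149343)
```

View pics/c6.png

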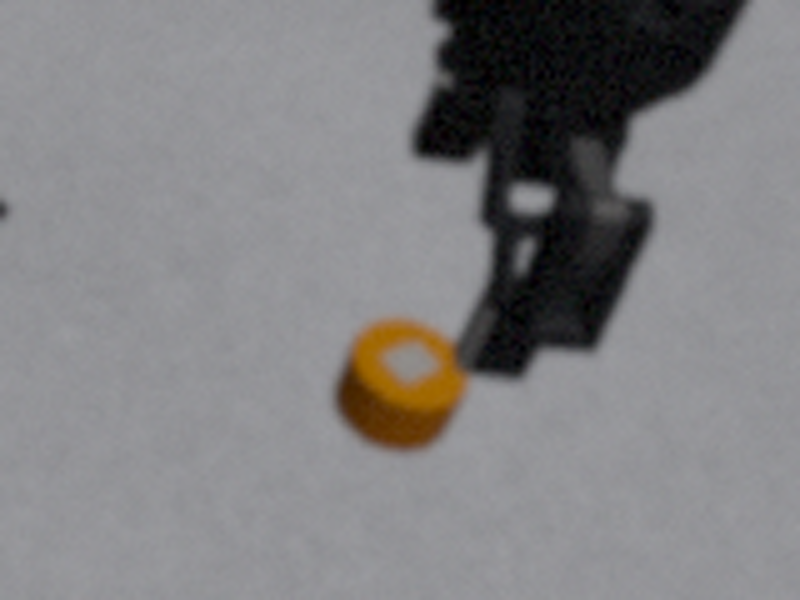

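Amber stands upright at crop (403,385), untouched, with the jaws above and behind it. Down and grip lightly.

Request:
carry_out([
  {"slide":[0,1,25],"yaw":0,"fingers":1},
  {"slide":[0,1,50],"yaw":0,"fingers":1},
  {"slide":[0,1,62],"yaw":0,"fingers":1},
  {"slide":[0,1,65],"yaw":0,"fingers":1},
  {"slide":[0,1,65],"yaw":0,"fingers":0.7},
], force=25)

```text
t: 9.07
tcp_pos: [0.4422, 0.3223, 0.0343]
orientation: [0.455, 0.891, 0.0, 0.0]
contact_force: [0.1, 1.0, 0.5]
finger_gap: 0.0699
gripper_force: 0.0
```

Request:
carry_out([
  {"slide":[0,0,0],"yaw":0,"fingers":0.5},
  {"slide":[0,0,0],"yaw":0,"fingers":0.4},
  {"slide":[0,0,0],"yaw":0,"fingers":0.3},
  {"slide":[0,0,0],"yaw":0,"fingers":0.25},
  {"slide":[0,0,0],"yaw":0,"fingers":0.25},
])

```text
t: 9.7
tcp_pos: [0.4421, 0.3226, 0.0346]
orientation: [0.455, 0.891, 0.001, 0.001]
contact_force: [-0.1, -0.9, 5.5]
finger_gap: 0.0388
gripper_force: 25.1
```

Request:
carry_out([
  {"slide":[0,0,0],"yaw":0,"fingers":0.25},
  {"slide":[0,0,-10],"yaw":0,"fingers":0.25},
  {"slide":[0,0,-40],"yaw":0,"fingers":0.25},
  {"slide":[0,0,-80],"yaw":0,"fingers":0.25},
  {"slide":[0,0,-110],"yaw":0,"fingers":0.25},
])

```text
t: 10.32
tcp_pos: [0.4417, 0.3224, 0.1456]
orientation: [0.455, 0.891, 0.0, 0.0]
contact_force: [0.6, 0.1, -0.8]
finger_gap: 0.0392
gripper_force: 25.4
```

```bash
python3 - <<'E'
from h import *
go(.488,-.0805,.13,-9)
E
```

```text
t 10.32 tcp [0.4417 0.3224 0.1456] tilt [-2.0e-04  1.2e-03 -1.0e+00] yang 35.93 gap 0.0392 j [ 0.5   0.32  1.74 -0.    1.09 -0.12] F [ 0.6  0.1 -0.8] 
 SLIDE [-353.4 -199.    15.4] YAW 0.784
```

Request:
carry_out([
  {"slide":[-30,-17,0],"yaw":0.07,"fingers":0.25},
  {"slide":[-77,-43,0],"yaw":0.18,"fingers":0.25},
  {"slide":[-125,-70,0],"yaw":0.29,"fingers":0.25},
  {"slide":[-173,-97,0],"yaw":0.4,"fingers":0.25},
  {"slide":[-221,-124,0],"yaw":0.51,"fingers":0.25},
])

```text
t: 10.95
tcp_pos: [0.4707, 0.069, 0.1442]
orientation: [0.666, 0.746, 0.0, 0.0]
contact_force: [1.6, -0.6, -0.7]
finger_gap: 0.0389
gripper_force: 25.4
```

```bash
python3 - <<'E'
from h import *
go(.488,-.0805,.11,-9)
E
```

```text
t 10.95 tcp [0.4707 0.069  0.1442] tilt [-1.e-04  6.e-04 -1.e+00] yang 6.52 gap 0.0389 j [-0.    0.22  1.88 -0.    1.03 -0.11] F [ 1.6 -0.6 -0.7] 
 SLIDE [-1.505e+02  1.000e-01  3.420e+01] YAW 0.271
```

Request:
carry_out([
  {"slide":[-48,0,0],"yaw":0.1,"fingers":0.25},
  {"slide":[-96,0,8],"yaw":0.2,"fingers":0.25},
  {"slide":[-135,0,20],"yaw":0.26,"fingers":0.25},
  {"slide":[-150,0,34],"yaw":0.271,"fingers":0.25},
  {"slide":[-150,0,34],"yaw":0.271,"fingers":0.25},
])

```text
t: 11.58
tcp_pos: [0.4873, -0.0784, 0.1087]
orientation: [0.76, 0.65, -0.001, -0.001]
contact_force: [-1.3, 0.2, -0.9]
finger_gap: 0.0389
gripper_force: 25.4
```

Request:
carry_out([
  {"slide":[0,0,20],"yaw":0,"fingers":0.25},
  {"slide":[0,0,40],"yaw":0,"fingers":0.25},
  {"slide":[0,0,50],"yaw":0,"fingers":0.25},
  {"slide":[0,0,50],"yaw":0,"fingers":0.25},
  {"slide":[0,0,50],"yaw":0,"fingers":0.25},
])

```text
t: 12.2
tcp_pos: [0.4889, -0.0781, 0.0605]
orientation: [0.759, 0.651, 0.0, 0.001]
contact_force: [-0.7, -0.6, -0.8]
finger_gap: 0.0392
gripper_force: 25.4
```

```bash
python3 - <<'E'
from h import *
go(.488,-.0805,.04,-9)
E
```

```text
t 12.2 tcp [ 0.4889 -0.0781  0.0605] tilt [-2.0e-04  1.3e-03 -1.0e+00] yang -8.78 gap 0.0392 j [-0.3   0.35  1.95  0.    0.83 -0.15] F [-0.7 -0.6 -0.8] 
 SLIDE [-2.5 -0.6 20.5] YAW 0.004
```

Request:
carry_out([
  {"slide":[-2.5,-0.5,10],"yaw":0,"fingers":0.25},
  {"slide":[-2.5,-0.5,17],"yaw":0,"fingers":0.25},
  {"slide":[-2.5,-0.5,20],"yaw":0,"fingers":0.25},
  {"slide":[-2.5,-0.5,20.5],"yaw":0,"fingers":0.25},
  {"slide":[-2.5,-0.5,21],"yaw":0,"fingers":0.25},
])

```text
t: 12.82
tcp_pos: [0.4876, -0.0809, 0.0388]
orientation: [0.759, 0.651, 0.0, 0.0]
contact_force: [1.1, 0.7, 0.2]
finger_gap: 0.0388
gripper_force: 25.4
```

Request:
carry_out([
  {"slide":[0,0,0.5],"yaw":0,"fingers":0.25},
  {"slide":[0,0,0.8],"yaw":0,"fingers":0.25},
  {"slide":[0,0,0.8],"yaw":0,"fingers":0.25},
])

```text
t: 13.2
tcp_pos: [0.4877, -0.0809, 0.0386]
orientation: [0.759, 0.651, 0.0, 0.0]
contact_force: [-1.2, 1.1, 5.3]
finger_gap: 0.0394
gripper_force: 25.9
```

Contact is made; release, lift and go toward green.

Request:
carry_out([
  {"slide":[0,0,0],"yaw":0,"fingers":0.5},
  {"slide":[0,0,0],"yaw":0,"fingers":0.65},
  {"slide":[0,0,0],"yaw":0,"fingers":0.8},
  {"slide":[0,0,0],"yaw":0,"fingers":0.8},
  {"slide":[0,0,-10],"yaw":0,"fingers":0.8},
])

```text
t: 13.82
tcp_pos: [0.4868, -0.0806, 0.0477]
orientation: [0.759, 0.651, -0.001, -0.001]
contact_force: [-0.4, -0.4, 1.2]
finger_gap: 0.0686
gripper_force: 0.0
```

Request:
carry_out([
  {"slide":[0,0,-30],"yaw":0,"fingers":1},
  {"slide":[0,0,-60],"yaw":0,"fingers":1},
  {"slide":[-45,4,-70],"yaw":0.07,"fingers":1},
  {"slide":[-95,10,-70],"yaw":0.15,"fingers":1},
  {"slide":[-140,18,-70],"yaw":0.22,"fingers":1},
])

```text
t: 14.45
tcp_pos: [0.4839, -0.2235, 0.1192]
orientation: [0.827, 0.562, 0.0, 0.001]
contact_force: [0.5, -0.1, -0.1]
finger_gap: 0.0851
gripper_force: 0.0
```

```bash
python3 - <<'E'
from h import *
go(.593,-.3475,.095,-30.4)
b=optics.camera("scene");n="scene"
m=cv2.morphologyEx(masks(b)["amber"].astype(np.uint8),cv2.MORPH_CLOSE,np.ones((9,9)))
print(find(n,m,proj(n,[.488,-.0805,.02])[0],.004,.028,.04))
cv2.imwrite("pics/c7.png",cv2.resize(b[180:315,270:450],(800,600),interpolation=cv2.INTER_CUBIC))
E
```

```text
t 14.45 tcp [ 0.4839 -0.2235  0.1192] tilt [-4.0e-04  1.8e-03 -1.0e+00] yang -21.55 gap 0.0851 j [-0.56  0.33  1.8  -0.    1.01 -0.19] F [ 0.5 -0.1 -0.1] 
 SLIDE [-75.3 147.   24.5] YAW 0.154
(array([ 0.49551127, -0.09606993]), np.int32(1682), 342.8163755477872)
```

View pics/c7.png

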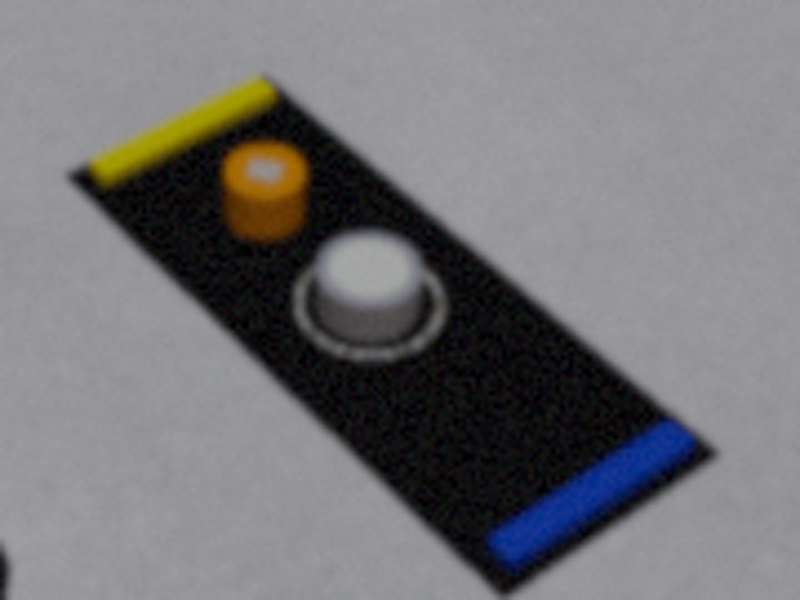

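Amber stands upright at crop (263,190), on the mat between block and yellow bar. On to green.

Request:
carry_out([
  {"slide":[-22,43,0],"yaw":0.05,"fingers":1},
  {"slide":[-46,90,5],"yaw":0.1,"fingers":1},
  {"slide":[-70,136,15],"yaw":0.15,"fingers":1},
  {"slide":[-75,147,24],"yaw":0.154,"fingers":1},
  {"slide":[-75,147,24],"yaw":0.154,"fingers":1},
])

```text
t: 15.12
tcp_pos: [0.5925, -0.3449, 0.0928]
orientation: [0.867, 0.498, -0.001, -0.001]
contact_force: [-0.1, -0.3, 0.3]
finger_gap: 0.0858
gripper_force: 0.0
```

```bash
python3 - <<'E'
from h import *
b=optics.camera("scene");n="scene"
m=cv2.morphologyEx(masks(b)["green"].astype(np.uint8),cv2.MORPH_CLOSE,np.ones((9,9)))
print(find(n,m,(219,194),0,.028,.04))
go(.593,-.3475,.034,-30.4)
E
```

```text
(array([ 0.59172755, -0.34868271]), np.int32(226), 297.41222751676105)
t 15.18 tcp [ 0.5922 -0.3442  0.0935] tilt [ 5.0e-04 -2.9e-03 -1.0e+00] yang -30.23 gap 0.0855 j [-0.63  0.55  1.47  0.    1.12 -0.1 ] F [-0.1  0.3  0.9] 
 SLIDE [-2.4  2.5 59.5] YAW 0.003
```

Request:
carry_out([
  {"slide":[-3,2,22],"yaw":0,"fingers":1},
  {"slide":[-3,2,45],"yaw":0,"fingers":1},
  {"slide":[-3,2,56],"yaw":0,"fingers":1},
  {"slide":[-3,2,59],"yaw":0,"fingers":1},
  {"slide":[-3,2,59],"yaw":0,"fingers":0.7},
])

```text
t: 15.8
tcp_pos: [0.5936, -0.349, 0.0358]
orientation: [0.867, 0.498, 0.0, 0.0]
contact_force: [0.3, -0.4, -0.2]
finger_gap: 0.0702
gripper_force: 0.0
```

Request:
carry_out([
  {"slide":[0,0,0],"yaw":0,"fingers":0.5},
  {"slide":[0,0,0],"yaw":0,"fingers":0.4},
  {"slide":[0,0,0],"yaw":0,"fingers":0.3},
  {"slide":[0,0,0],"yaw":0,"fingers":0.25},
  {"slide":[0,0,0],"yaw":0,"fingers":0.25},
])

```text
t: 16.42
tcp_pos: [0.5939, -0.3494, 0.036]
orientation: [0.867, 0.498, 0.0, 0.001]
contact_force: [-0.3, 1.0, 6.5]
finger_gap: 0.0387
gripper_force: 25.5
```

Request:
carry_out([
  {"slide":[0,0,0],"yaw":0,"fingers":0.25},
  {"slide":[0,0,-10],"yaw":0,"fingers":0.25},
  {"slide":[0,0,-40],"yaw":0,"fingers":0.25},
  {"slide":[0,0,-80],"yaw":0,"fingers":0.25},
  {"slide":[0,0,-110],"yaw":0,"fingers":0.25},
])

```text
t: 17.05
tcp_pos: [0.5937, -0.3493, 0.1468]
orientation: [0.867, 0.498, 0.0, 0.001]
contact_force: [0.6, 0.2, -1.0]
finger_gap: 0.0385
gripper_force: 25.3
```

```bash
python3 - <<'E'
from h import *
go(.5126,.0755,.13,-9)
E
```

```text
t 17.05 tcp [ 0.5937 -0.3493  0.1468] tilt [-2.0e-04  1.3e-03 -1.0e+00] yang -30.25 gap 0.0385 j [-0.63  0.51  1.4  -0.    1.22 -0.1 ] F [ 0.6  0.2 -1. ] 
 SLIDE [ 326.1 -284.1   16.3] YAW -0.371
```

Request:
carry_out([
  {"slide":[24,-21,0],"yaw":-0.03,"fingers":0.25},
  {"slide":[62,-54,0],"yaw":-0.07,"fingers":0.25},
  {"slide":[102,-89,0],"yaw":-0.12,"fingers":0.25},
  {"slide":[142,-124,0],"yaw":-0.16,"fingers":0.25},
  {"slide":[182,-159,0],"yaw":-0.21,"fingers":0.25},
])

```text
t: 17.68
tcp_pos: [0.5472, -0.1102, 0.1451]
orientation: [0.81, 0.587, 0.0, 0.0]
contact_force: [0.4, 1.3, 0.1]
finger_gap: 0.0391
gripper_force: 25.4
```

```bash
python3 - <<'E'
from h import *
go(.5126,.0755,.10,-9)
E
```

```text
t 17.68 tcp [ 0.5472 -0.1102  0.1451] tilt [ 1.e-04  2.e-04 -1.e+00] yang -18.16 gap 0.0391 j [-0.32  0.34  1.71  0.    1.09 -0.01] F [0.4 1.3 0.1] 
 SLIDE [165.6 -90.8  45.1] YAW -0.16
```

Request:
carry_out([
  {"slide":[42,-23,0],"yaw":-0.04,"fingers":0.25},
  {"slide":[86,-47,0],"yaw":-0.08,"fingers":0.25},
  {"slide":[130,-71,5],"yaw":-0.13,"fingers":0.25},
  {"slide":[160,-88,25],"yaw":-0.16,"fingers":0.25},
  {"slide":[165,-91,45],"yaw":-0.16,"fingers":0.25},
])

```text
t: 18.3
tcp_pos: [0.5122, 0.0757, 0.0999]
orientation: [0.76, 0.65, 0.0, -0.0]
contact_force: [-0.4, -0.1, -0.6]
finger_gap: 0.0389
gripper_force: 25.4
```

Request:
carry_out([
  {"slide":[0,0,15],"yaw":0,"fingers":0.25},
  {"slide":[0,0,30],"yaw":0,"fingers":0.25},
  {"slide":[0,0,38],"yaw":0,"fingers":0.25},
  {"slide":[0,0,38],"yaw":0,"fingers":0.25},
  {"slide":[0,0,38],"yaw":0,"fingers":0.25},
])

```text
t: 18.92
tcp_pos: [0.5134, 0.0732, 0.0623]
orientation: [0.761, 0.649, 0.0, 0.0]
contact_force: [0.7, 0.2, -0.6]
finger_gap: 0.0392
gripper_force: 25.4
```

```bash
python3 - <<'E'
from h import *
go(.5126,.0755,.041,-9)
b=optics.camera("scene")
im=b.copy();im[:,:0]=0
A=masks(b)["amber"].copy();hsv=cv2.cvtColor(b,cv2.COLOR_BGR2HSV);A&=hsv[...,0]<22
m=cv2.morphologyEx(A.astype(np.uint8),cv2.MORPH_CLOSE,np.ones((7,7)))
n="scene";print(find(n,m,proj(n,[.488,-.0805,.02])[0],.004,.028,.04), matfit("scene",cv2.imread("pics/scene0.png"))[0])
E
```

```text
t 18.93 tcp [0.5134 0.0732 0.0623] tilt [ 1.e-04  9.e-04 -1.e+00] yang -9.09 gap 0.0392 j [ 0.01  0.38  1.9  -0.    0.86  0.17] F [ 0.7  0.2 -0.6] 
 SLIDE [ 2.2 -1.2 21.3] YAW -0.002
(array([ 0.48703821, -0.08693037]), np.int32(607), 343.1899917037226) [ 0.50073619 -0.00305181  1.41310735 -0.00191354]
```

Request:
carry_out([
  {"slide":[2.5,-1,10],"yaw":0,"fingers":0.25},
  {"slide":[2.5,-1,17],"yaw":0,"fingers":0.25},
  {"slide":[2.5,-1,20.5],"yaw":0,"fingers":0.25},
  {"slide":[2.5,-1,21],"yaw":0,"fingers":0.25},
  {"slide":[2.5,-1,21.5],"yaw":0,"fingers":0.25},
])

```text
t: 19.6
tcp_pos: [0.5125, 0.0761, 0.0405]
orientation: [0.761, 0.649, 0.0, 0.0]
contact_force: [0.2, 0.6, -0.9]
finger_gap: 0.0386
gripper_force: 25.4
```

Request:
carry_out([
  {"slide":[0,0,0.4],"yaw":0,"fingers":0.25},
  {"slide":[0,0,0.8],"yaw":0,"fingers":0.25},
  {"slide":[0,0,0.8],"yaw":0,"fingers":0.25},
])

```text
t: 19.98
tcp_pos: [0.5125, 0.0761, 0.04]
orientation: [0.761, 0.649, 0.0, 0.0]
contact_force: [-1.0, -0.8, 2.9]
finger_gap: 0.0391
gripper_force: 25.6
```

Request:
carry_out([
  {"slide":[0,0,0],"yaw":0,"fingers":0.5},
  {"slide":[0,0,0],"yaw":0,"fingers":0.65},
  {"slide":[0,0,0],"yaw":0,"fingers":0.8},
  {"slide":[0,0,0],"yaw":0,"fingers":0.8},
  {"slide":[0,0,-10],"yaw":0,"fingers":0.8},
])

```text
t: 20.6
tcp_pos: [0.5117, 0.0761, 0.0494]
orientation: [0.761, 0.649, -0.001, -0.001]
contact_force: [-0.4, 0.1, -0.3]
finger_gap: 0.0679
gripper_force: 0.0
```

Request:
carry_out([
  {"slide":[0,0,-30],"yaw":0,"fingers":1},
  {"slide":[0,0,-65],"yaw":0,"fingers":1},
  {"slide":[45,0,-90],"yaw":-0.12,"fingers":1},
  {"slide":[95,0,-90],"yaw":-0.26,"fingers":1},
  {"slide":[145,0,-90],"yaw":-0.4,"fingers":1},
])

```text
t: 21.22
tcp_pos: [0.5358, 0.2206, 0.1412]
orientation: [0.615, 0.789, 0.001, 0.001]
contact_force: [0.0, 0.7, 0.8]
finger_gap: 0.0854
gripper_force: 0.0
```

```bash
python3 - <<'E'
from h import *
go(.5768,.3568,.11,31.7)
for n in("scene","top"):
    b=optics.camera(n);cv2.imwrite(f"pics/{n}8.png",b)
    m=cv2.morphologyEx(masks(b)["green"].astype(np.uint8),cv2.MORPH_CLOSE,np.ones((9,9)))
    try: print(find(n,m,proj(n,[.5126,.0755,.02])[0],.004,.028,.04))
    except Exception as e: print(e)
    if n=="scene": s=b[180:315,270:450]
cv2.imwrite("pics/c8.png",np.hstack([cv2.resize(s,(400,300),interpolation=2),cv2.resize(b[220:340,200:360],(400,300),interpolation=2)]))
E
```

```text
t 21.23 tcp [0.5358 0.2206 0.1412] tilt [-2.0e-04  2.4e-03 -1.0e+00] yang 14.09 gap 0.0854 j [ 0.27  0.37  1.67 -0.    1.1   0.02] F [0.  0.7 0.8] 
 SLIDE [122.1  72.9  31.4] YAW -0.307
(array([0.5291185 , 0.05167208]), np.int32(2169), 419.64439565269276)
(array([0.51507282, 0.07881089]), np.int32(342), 325.4152583243558)
```

View pics/c8.png

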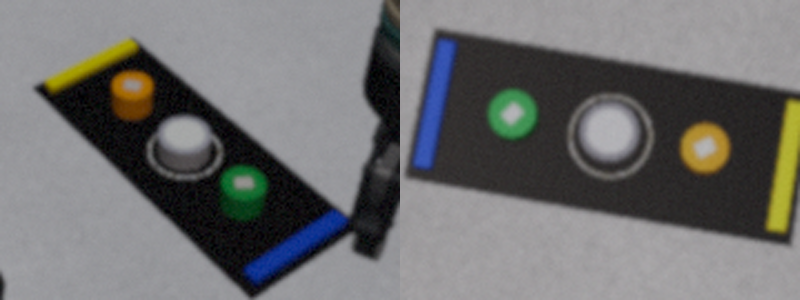

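Green stands upright at top crop (512,113), block (610,132), amber (705,147), on one line. On to the cover, checking these numbers on the way.

Request:
carry_out([
  {"slide":[40,24,0],"yaw":-0.1,"fingers":1},
  {"slide":[82,49,5],"yaw":-0.21,"fingers":1},
  {"slide":[117,70,18],"yaw":-0.3,"fingers":1},
  {"slide":[122,73,31],"yaw":-0.307,"fingers":1},
  {"slide":[122,73,31],"yaw":-0.307,"fingers":1},
])

```text
t: 21.95
tcp_pos: [0.5756, 0.3541, 0.1072]
orientation: [0.489, 0.872, -0.002, -0.001]
contact_force: [0.1, -1.7, -0.0]
finger_gap: 0.0851
gripper_force: 0.0
```

```bash
python3 - <<'E'
from h import *
c=np.array([.4999,-.0030]);u=np.array([np.cos(1.415),np.sin(1.415)]);v=np.array([u[1],-u[0]])
for k,p,z in(("green",(244.8,265.2),.032),("block",(284,272.8),.028),("amber",(322,278.8),.032),("ring",(284.1,274.2),.004)):
    w=unproj("top",p,z);print(k,w.round(4),"along",((w-c)@u*1e3).round(1),"across",((w-c)@v*1e3).round(1))
b=optics.camera("scene")
print(find("scene",masks(b)["red"],(491,378),.008,.024,.024))
go(.5768,.3568,.038,31.7)
E
```

```text
green [0.5138 0.0776] along 81.8 across 1.2
block [ 0.5    -0.0035] along -0.5 across 0.2
amber [ 0.4886 -0.0821] along -79.9 across 1.1
ring [ 0.4997 -0.003 ] along -0.0 across -0.2
(array([0.57843257, 0.35524198]), np.int32(301), 300.39048130530864)
t 22.0 tcp [0.576  0.3538 0.1081] tilt [-5.0e-04 -2.8e-03 -1.0e+00] yang 31.4 gap 0.0856 j [ 0.45  0.53  1.48 -0.    1.14 -0.1 ] F [-0.2  0.5  0.8] 
 SLIDE [ 2.2  2.5 70.1] YAW -0.005
```

The layout is right: on the line within about 1 mm, offsets about ±80 mm. Grip the cover's knob.

Request:
carry_out([
  {"slide":[1.5,2,25],"yaw":0,"fingers":1},
  {"slide":[1.5,2,52],"yaw":0,"fingers":1},
  {"slide":[1.5,2,66],"yaw":0,"fingers":1},
  {"slide":[1.5,2,69],"yaw":0,"fingers":0.7},
  {"slide":[1.5,2,69],"yaw":0,"fingers":0.5},
])

```text
t: 22.62
tcp_pos: [0.5783, 0.3573, 0.0405]
orientation: [0.489, 0.872, 0.0, 0.0]
contact_force: [0.2, -0.3, 0.3]
finger_gap: 0.0517
gripper_force: 0.0
```

Request:
carry_out([
  {"slide":[0,0,0],"yaw":0,"fingers":0.4},
  {"slide":[0,0,0],"yaw":0,"fingers":0.3},
  {"slide":[0,0,0],"yaw":0,"fingers":0.2},
  {"slide":[0,0,0],"yaw":0,"fingers":0.1},
  {"slide":[0,0,0],"yaw":0,"fingers":0.1},
])

```text
t: 23.25
tcp_pos: [0.5781, 0.3578, 0.0405]
orientation: [0.489, 0.872, 0.0, 0.0]
contact_force: [-1.0, -0.2, 5.1]
finger_gap: 0.0227
gripper_force: 24.7
```

Request:
carry_out([
  {"slide":[0,0,0],"yaw":0,"fingers":0.1},
  {"slide":[0,0,-10],"yaw":0,"fingers":0.1},
  {"slide":[0,0,-40],"yaw":0,"fingers":0.1},
  {"slide":[0,0,-80],"yaw":0,"fingers":0.1},
  {"slide":[0,0,-110],"yaw":0,"fingers":0.1},
])

```text
t: 23.88
tcp_pos: [0.578, 0.3578, 0.1514]
orientation: [0.489, 0.872, 0.001, 0.0]
contact_force: [0.1, -0.2, -0.8]
finger_gap: 0.0227
gripper_force: 24.6
```

```bash
python3 - <<'E'
from h import *
go(.5003,-.002,.15,-9)
E
```

```text
t 23.88 tcp [0.578  0.3578 0.1514] tilt [-2.0e-04  1.3e-03 -1.0e+00] yang 31.46 gap 0.0227 j [ 0.45  0.5   1.42 -0.    1.22 -0.1 ] F [ 0.1 -0.2 -0.8] 
 SLIDE [-266.3 -254.     1.1] YAW 0.706
```

Request:
carry_out([
  {"slide":[-20,-19,0],"yaw":0.05,"fingers":0.1},
  {"slide":[-54,-51,0],"yaw":0.14,"fingers":0.1},
  {"slide":[-90,-86,0],"yaw":0.24,"fingers":0.1},
  {"slide":[-126,-120,0],"yaw":0.34,"fingers":0.1},
  {"slide":[-162,-154,0],"yaw":0.43,"fingers":0.1},
])

```text
t: 24.5
tcp_pos: [0.5304, 0.1376, 0.1498]
orientation: [0.665, 0.747, 0.0, 0.0]
contact_force: [1.3, 0.1, 0.0]
finger_gap: 0.0235
gripper_force: 24.7
```

```bash
python3 - <<'E'
from h import *
go(.5003,-.0016,.11,-9)
E
```

```text
t 24.5 tcp [0.5304 0.1376 0.1498] tilt [-3.e-04  4.e-04 -1.e+00] yang 6.67 gap 0.0235 j [ 0.13  0.32  1.73 -0.    1.1   0.01] F [1.3 0.1 0. ] 
 SLIDE [-134.7  -46.1   39.8] YAW 0.273
```

Request:
carry_out([
  {"slide":[-43,-15,0],"yaw":0.09,"fingers":0.1},
  {"slide":[-88,-30,5],"yaw":0.18,"fingers":0.1},
  {"slide":[-125,-43,20],"yaw":0.26,"fingers":0.1},
  {"slide":[-134,-46,38],"yaw":0.273,"fingers":0.1},
  {"slide":[-134,-46,40],"yaw":0.273,"fingers":0.1},
])

```text
t: 25.12
tcp_pos: [0.5, -0.0001, 0.1089]
orientation: [0.76, 0.65, -0.001, -0.001]
contact_force: [-0.3, 0.3, -0.5]
finger_gap: 0.0228
gripper_force: 24.6
```

Request:
carry_out([
  {"slide":[0,0,10],"yaw":0,"fingers":0.1},
  {"slide":[0,0,20],"yaw":0,"fingers":0.1},
  {"slide":[0,0,24],"yaw":0,"fingers":0.1},
  {"slide":[0,0,24],"yaw":0,"fingers":0.1},
  {"slide":[0,0,24],"yaw":0,"fingers":0.1},
])

```text
t: 25.75
tcp_pos: [0.5014, 0.0006, 0.0859]
orientation: [0.759, 0.651, 0.0, 0.0]
contact_force: [-0.0, -0.1, 0.3]
finger_gap: 0.0229
gripper_force: 24.6
```

```bash
python3 - <<'E'
from h import *
go(.5003,-.0016,.072,-9)
b=optics.camera("scene")
cv2.imwrite("pics/c9.png",cv2.resize(b[190:280,290:410],(800,600),interpolation=2))
E
```

```text
t 25.75 tcp [0.5014 0.0006 0.0859] tilt [-1.e-04  6.e-04 -1.e+00] yang -8.8 gap 0.0229 j [-0.14  0.33  1.91 -0.    0.9   0.02] F [-0.  -0.1  0.3] 
 SLIDE [-2.3 -0.8 13.9] YAW 0.003
```

View pics/c9.png

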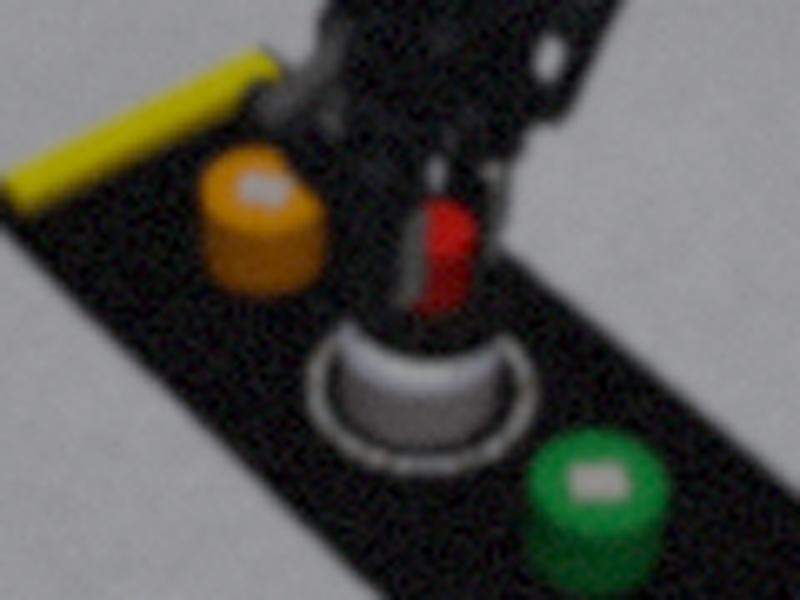

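The cover is held level over the block (knob at crop (447,250), block at (420,390)). Lower gently.

Request:
carry_out([
  {"slide":[-2.5,-1,4],"yaw":0,"fingers":0.1},
  {"slide":[-2.5,-1,9],"yaw":0,"fingers":0.1},
  {"slide":[-2.5,-1,13],"yaw":0,"fingers":0.1},
  {"slide":[-2.5,-1,15],"yaw":0,"fingers":0.1},
  {"slide":[-2.5,-1,15.5],"yaw":0,"fingers":0.1},
])

```text
t: 26.42
tcp_pos: [0.4997, -0.0018, 0.07]
orientation: [0.759, 0.651, -0.0, -0.0]
contact_force: [0.4, 0.5, -1.1]
finger_gap: 0.0227
gripper_force: 24.6
```

```bash
python3 - <<'E'
from h import *
go(.5003,-.0016,.0685,-9)
b=optics.camera("scene")
cv2.imwrite("pics/c10.png",cv2.resize(b[205:265,315:395],(800,600),interpolation=2))
E
```

```text
t 26.43 tcp [ 0.4997 -0.0018  0.07  ] tilt [-1.e-04 -3.e-04 -1.e+00] yang -8.83 gap 0.0227 j [-0.14  0.35  1.93 -0.    0.86  0.01] F [ 0.4  0.5 -1.1] 
 SLIDE [0.3 0.6 1.5] YAW 0.003
```

View pics/c10.png

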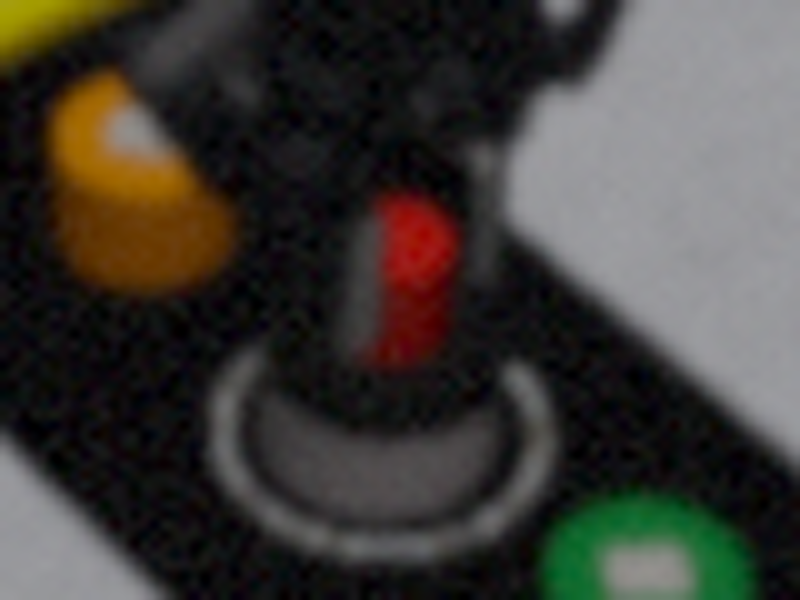

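The cover hangs just above the block and centred on it (knob crop (415,280), block side (380,460)). Touch down.

Request:
carry_out([
  {"slide":[0,0.5,0.5],"yaw":0,"fingers":0.1},
  {"slide":[0,0.5,1],"yaw":0,"fingers":0.1},
  {"slide":[0,0.5,1.5],"yaw":0,"fingers":0.1},
  {"slide":[0,0.5,1.5],"yaw":0,"fingers":0.1},
])

```text
t: 26.98
tcp_pos: [0.5002, -0.0019, 0.0687]
orientation: [0.759, 0.651, -0.0, 0.0]
contact_force: [0.2, 0.0, -1.0]
finger_gap: 0.0229
gripper_force: 24.6
```

Request:
carry_out([
  {"slide":[0,0,0.4],"yaw":0,"fingers":0.1},
  {"slide":[0,0,0.8],"yaw":0,"fingers":0.1},
  {"slide":[0,0,0.8],"yaw":0,"fingers":0.1},
])

```text
t: 27.35
tcp_pos: [0.5003, -0.0019, 0.0685]
orientation: [0.759, 0.651, 0.0, 0.0]
contact_force: [-1.6, 0.4, 6.1]
finger_gap: 0.0226
gripper_force: 25.2
```

Request:
carry_out([
  {"slide":[0,0,0],"yaw":0,"fingers":0.32},
  {"slide":[0,0,0],"yaw":0,"fingers":0.45},
  {"slide":[0,0,0],"yaw":0,"fingers":0.6},
  {"slide":[0,0,0],"yaw":0,"fingers":0.7},
  {"slide":[0,0,-10],"yaw":0,"fingers":0.7},
])

```text
t: 27.98
tcp_pos: [0.4996, -0.0019, 0.0776]
orientation: [0.759, 0.651, -0.001, -0.001]
contact_force: [-1.6, -0.3, -0.6]
finger_gap: 0.0595
gripper_force: 0.0
```

Request:
carry_out([
  {"slide":[0,0,-35],"yaw":0,"fingers":0.7},
  {"slide":[0,0,-75],"yaw":0,"fingers":0.7},
  {"slide":[-50,0,-100],"yaw":0,"fingers":0.7},
  {"slide":[-110,0,-100],"yaw":0,"fingers":0.7},
  {"slide":[-165,0,-100],"yaw":0,"fingers":0.7},
])

```text
t: 28.6
tcp_pos: [0.475, -0.1667, 0.1794]
orientation: [0.759, 0.651, 0.001, 0.001]
contact_force: [1.1, -0.4, -0.6]
finger_gap: 0.0595
gripper_force: 0.0
```

Request:
carry_out([
  {"slide":[-50,0,0],"yaw":0,"fingers":0.7},
  {"slide":[-90,0,0],"yaw":0,"fingers":0.7},
  {"slide":[-100,0,0],"yaw":0,"fingers":0.7},
  {"slide":[-100,0,0],"yaw":0,"fingers":0.7},
])

```text
t: 29.1
tcp_pos: [0.4595, -0.2637, 0.1781]
orientation: [0.76, 0.65, 0.0, -0.0]
contact_force: [0.2, 0.8, -0.1]
finger_gap: 0.06
gripper_force: 0.0
```

```bash
python3 - <<'E'
from h import *
s=optics.camera("scene")
b=optics.camera("top")
for n,i in(("scene",s),("top",b)):
    p=proj(n,[.5003,-.002,.05])[0]; print(n,find(n,masks(i)["red"],p,.036,.024,.024))
cv2.imwrite("pics/c11.png",np.hstack([cv2.resize(s[180:315,270:450],(400,300),interpolation=2),cv2.resize(b[220:340,200:360],(400,300),interpolation=2)]))
E
```

```text
scene (array([ 0.49965278, -0.00328615]), np.int32(237), 172.76827385090292)
top (array([ 0.50226433, -0.00126844]), np.int32(152), 125.10255320742726)
```

View pics/c11.png

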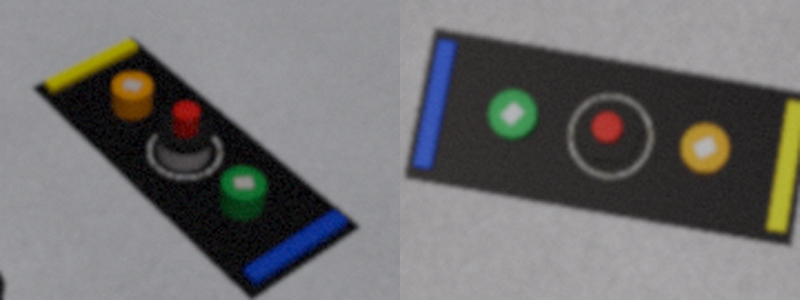

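The cover lies level on the block: the knob is at (185,118) in the scene crop and (607,127) in the top crop. That puts it at about (0.501, -0.002), within 1–2 mm of the block. Amber and green are undisturbed, so I hand in.

```bash
python3 -c "
from plant import r
print(r.finish_job())"
```

```text
the job is handed in; nothing more can be done
None
```

The job is handed in after about 29 s of robot time: block on the ring, amber then green about 80 mm either side of it towards the yellow and blue bars, and the cover on the block last, all upright and within about 2 mm of where I aimed (80 mm is my choice between equal gaps, 83.5 mm, and halfway between centres, 75 mm); I never moved near the bottle, loupe or dish, and no verdict came back.

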